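# Lock the centrifuge lid and set its speed dial

## Robot

A 6-joint arm with a two-finger parallel gripper is mounted at the origin on the work surface. World frame = base frame: x ahead of the robot, y to its left, z up, the work surface at z = 0. Lengths are in m, angles in degrees, forces in N, time in s.
With the tool pointing down it reaches from about 0.3 to 0.75 m from the base axis. Payload 8.5 kg.
Tool frame: the origin (TCP) lies on the centre line of the jaws, within the pads' length; the fingertips stand 11 mm ahead of it and the grasp point (between the pads) lies 8 mm behind it; x points along the fingers, y is the direction in which the jaws open and shut, and the axes are right-handed (so a half turn about x gives the same grasp; the last joint's range is limited). The gripper opens to 85 mm and grips with 20 to 120 N. Pads are 22 mm wide; open, the fingers measure 114 mm over their backs; the gripper's body (76 mm by 85 mm) begins 54 mm behind the grasp point. The pads swing forward as they close: fully open they stand 13 mm farther back than shut.
Start: joints at [51.893, 21.807, 74.336, -0, 83.858, -12.336], TCP at [0.239, 0.495, 0.218] pointing down, gripper open.
Joint ranges: [-178.18, 178.18], [-50.72, 133.34], [12.68, 142.11], [-81.47, 261.47], [9.98, 163.14], [-165.26, 165.26]. Speed limits (degrees/s): [136.94, 136.94, 180, 180, 180, 180].

## Interface

Orientations are given as a 3x3 rotation matrix whose columns are the frame's x, y, z axes.
In Python, from rig import env gives the robot as it stands.
- The arm moves only by the tool carry_out, never from a script. Its argument "motion" is a list that holds one entry, the list of rows, each a list of 7 numbers: the shift along the tool's x, y, z in cm, then the turn, a rotation vector about the tool's x, y, z in rad, then the finger opening in cm, from 0 to 8.54. A call has 1 to 5 rows; each row is the pose to reach, as a shift and turn from the pose commanded when the call began, along the tool's axes at that moment; what a row does not reach only later rows make up. A row lasts 1/12 s, in which the tool goes at most 41.7 mm and 7.16 degrees, less where a joint would pass 70% of its speed; a pose out of reach is approached as far as the arm can. A call with a gripper value outside its range is refused whole. The fingers move at their own pace and stop on an object; "grip_force" is the grip in N (left out, the last holds). Time passes only in rows, so rows that repeat a pose let the fingers close. It gives the time, the measured TCP pose, the force and the opening at its end, in the units of the state.
- env.observe(): the state, without advancing time (a new reading comes with each control period).
- env.get_image(name): name is "scene" or "top"; returns a dict with "image" (384x512x3 uint8, red, green, blue), "fov_y" (degrees; the focal length in pixels is half the picture's height over the tangent of half this angle, whatever the lens; pixels are square), "cx", "cy" (the principal point, pixels), "R" (3x3) and "t" (3): a world point X has camera coordinates R X + t. Camera axes: x right, y down, z forward; pixel columns grow to the right and rows downward; lengths in m; the calibration is good to about 2 mm. A picture is of the moment at which its call begins. There is no depth.
- env.close_job(): hands the job in, once; it reports no verdict.
The state is a dict: "time_s": time; "q": joint angles; "qvel": joint speeds; "joint_efforts": joint torques, N m; "position": TCP position; "tool_rot": TCP orientation; "ft_force": force on the tool from outside, world axes, zero at the start; "wrist_torque": the same for the moment, N m; "grip_width": finger opening in m.
Only numpy, scipy, OpenCV 4.12 (cv2) and the standard library are available. Lean on these libraries where they do the work, as an engineer would, in place of code of your own. Each camera call takes 0.05 s, during which the arm holds its last target. There are 200 camera calls.

## Task

Get the bench centrifuge ready for the next run: first lock its closed lid by turning the blue wing knob clockwise until it stops, with its white line towards the front, and then turn the speed dial on the sloping panel up to the green mark on its scale. Do not turn the timer dial beside it, keep the lid shut, and leave the tube rack, bottle and jar where they stand.

Things in the scene. Friction and masses are not known exactly. Their poses are not given: they have to be found in the camera images.
- centrifuge: White bench centrifuge with black lid, fixed, 360 mm deep (its x), 290 wide (y), 185 high. Origin: centre of its underside, on the table; x points from its front to its back, z up. The front faces roughly to the robot. The control panel slopes at 35 deg to the horizontal, from x -180, z 85 mm up to x -73, z 160 mm; its outward normal is (-0.574, 0, 0.819) in this frame.
- wing_knob_grip (a point): Point on the vertical axis of the blue wing knob on the lid, 27 mm above the lid, 7 mm below the knob's top; at x -35, y 0, z 212 mm of the centrifuge. The upright wing is 44 mm long, 10 mm thick and stands from 7 to 34 mm above the lid, on a steel hub 28 mm across and 8 mm high. Grip it across its thickness, from above.
- wing_knob_tip (a point): Top edge of the white-lined end of the wing, 22 mm from the knob's axis: the direction from the axis to this point is the direction of the hidden tongue under the lid.
- wing_knob (a joint): Turn of the wing knob, rad, clockwise from above: 0 = open, white-lined end to the centrifuge's right (its -y, red dot on the lid plate); 1.57 = locked, at its stop, white-lined end to the front (its -x, white line on the plate), tongue behind the frame's front lip. Starts at 0.05 to 0.45. Friction 0.06 N m; it stays where it is left.
- speed_dial_grip (a point): Point on the axis of the black speed dial, right half of the panel, 27 mm out from the panel, 7 mm below the dial's outer face. The axis is the panel's normal, 35 deg from vertical. A bar 41 mm long, 13 thick stands 5 to 34 mm out, on a skirt 44 across, 5 thick. Grip the bar across its thickness, tool along the axis. The timer dial is 130 mm to the left.
- speed_dial_tip (a point): Outer end of the white pointer line on the speed dial's bar, 21 mm from the dial's axis, 34 mm out from the panel. The pointer runs along the bar from the axis to this end.
- green_mark (a point): Centre of the green mark on the speed dial's round black scale, 30 mm from the dial's axis, on the panel. It is on the fifth of the eleven white ticks, which stand 27 degrees apart.
- speed_dial (a joint): Turn of the speed dial, rad, clockwise as seen facing the panel: 0 = lowest, pointer at half past seven (down left); 2.356 = straight up the slope; 4.712 = highest, at half past four. At 1.885 the pointer is at the green mark. Starts at 0.40 to 1.35, so it must turn clockwise. Friction 0.035 N m; it stays where it is left.
- timer_dial (a joint): Turn of the timer dial, the smaller black pointer knob (34 mm across, 34 mm out from the panel) on the left of the panel, rad, clockwise; it starts at 0 (off) and must stay there.
- lid_front (a point): Middle of the top of the black lid's front edge, at x -66, y 0, z 182 mm of the centrifuge. The lid is hinged at the centrifuge's back, starts shut and lies there by its weight (0.55 kg); it must stay shut.
- tube_rack: White rack 150 mm (its x) by 62 mm, 92 mm high, with ten purple-capped blood tubes, loose on the table to the left of the centrifuge. Origin: centre of its underside.
- reagent_bottle: White bottle with a blue cap, 62 mm across, 160 mm high, loose on the table to the right of the centrifuge. Origin: centre of its underside.
- specimen_jar: Clear specimen jar with a yellow lid, 58 mm across, 70 mm high, loose on the table to the right of the centrifuge's front. Origin: centre of its underside.

How it is judged:
By the outcome, as a careful person would: the job done as asked, in the order asked, and still so for the second after the job is handed in, with the robot touching nothing.
It also fails if it takes over 48 s, if anything falls off the work surface, if the arm or the gripper's body presses on something with over 40 N, if the wrist force passes 120 N, or if a joint passes its speed limit or range.

## Working session

There is one attempt and no reset: what is moved stays moved. The work goes in short steps, Python scripts to look and compute and a tool call to move; the robot and the scene stay as the last step left them, time stands still between calls to the robot, and variables do not carry over. Pictures are saved under pics/ and viewed, on a budget of 10 in all, crops included, one or two more only if the job needs it, and the job is handed in when it is done.

Besides the shell and the picture viewer there is one more tool, called as a command line: name --argument value ..., lists and objects as JSON in quotes. carry_out: Moves the arm, as the interface text tells. Its arguments: {"type":"object","properties":{"motion":{"type":"array","items":{"type":"array","items":{"type":"array","items":{"type":"number"}}}},"grip_force":{"type":"number"}},"required":["motion"]}

```bash
ls; mkdir -p pics; python3 - <<'E'
from rig import env
import cv2,pickle
d={n:env.get_image(n) for n in("scene","top")}
pickle.dump(d,open("im0.pkl","wb"))
for n in d:
    cv2.imwrite(f"pics/{n}0.png",cv2.resize(d[n]["image"][:,:,::-1],(800,600),interpolation=cv2.INTER_CUBIC))
    print(n,{k:v for k,v in d[n].items() if k!="image"})
print(env.observe())
E
```

```text
pics
scene {'fov_y': 51.72751729981635, 'cx': 250.69080513671867, 'cy': 192.63501172130964, 'R': array([[-0.06972481,  0.99746969, -0.01388019],
       [ 0.61765879,  0.03224088, -0.78578505],
       [-0.78334926, -0.06336193, -0.61834392]]), 't': array([ 0.01293898, -0.24501412,  1.63673023])}
top {'fov_y': 52.84218747828809, 'cx': 253.08515340144695, 'cy': 185.59510777996482, 'R': array([[ 1.40520907e-02, -9.99900376e-01,  1.33307926e-03],
       [-9.92866521e-01, -1.41110837e-02, -1.18393198e-01],
       [ 1.18400215e-01,  3.40102192e-04, -9.92965897e-01]]), 't': array([0.01414732, 0.60663048, 1.0029989 ])}
{'time_s': 0.1, 'q': array([ 5.18931249e+01,  2.18365224e+01,  7.43765031e+01, -2.24062190e-04,
        8.38577492e+01, -1.23354858e+01]), 'qvel': array([-0.03747192, -0.01532654, -0.15026067,  0.00155433, -0.0807024 ,
       -0.09473517]), 'joint_efforts': array([ 2.91518729e-03, -4.49214363e+01, -2.31660247e+01, -1.74772722e-04,
        3.60232698e-03,  1.29720920e-04]), 'position': array([0.23896697, 0.49508626, 0.21790222]), 'tool_rot': array([[-7.59251670e-04,  4.34780633e-01,  9.00536076e-01],
       [-9.74370706e-04,  9.00535587e-01, -4.34781218e-01],
       [-9.99999237e-01, -1.20756434e-03, -2.60095636e-04]]), 'ft_force': array([ 0.37162653, -0.16916087, -1.20179194]), 'wrist_torque': array([-0.04099762,  0.04478329, -0.00276055]), 'grip_width': 0.08571601496962852}
```

View pics/scene0.png

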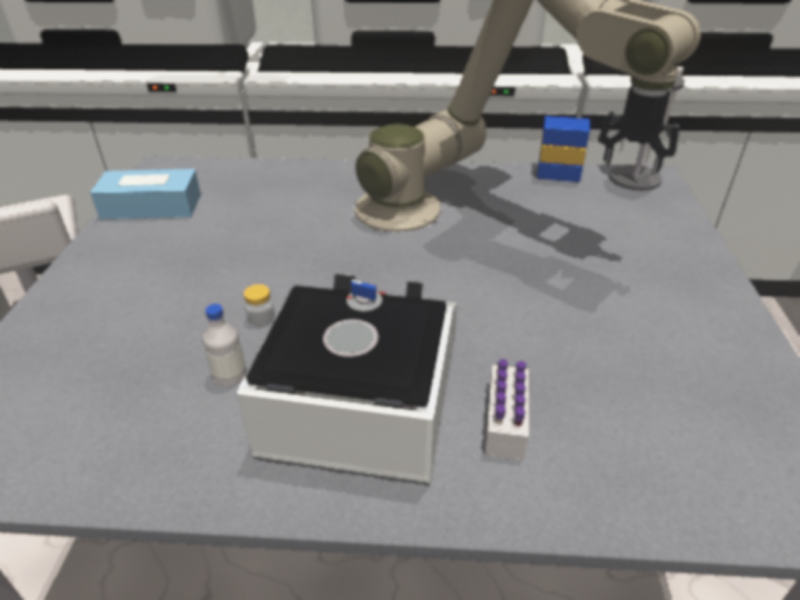

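View pics/top0.png

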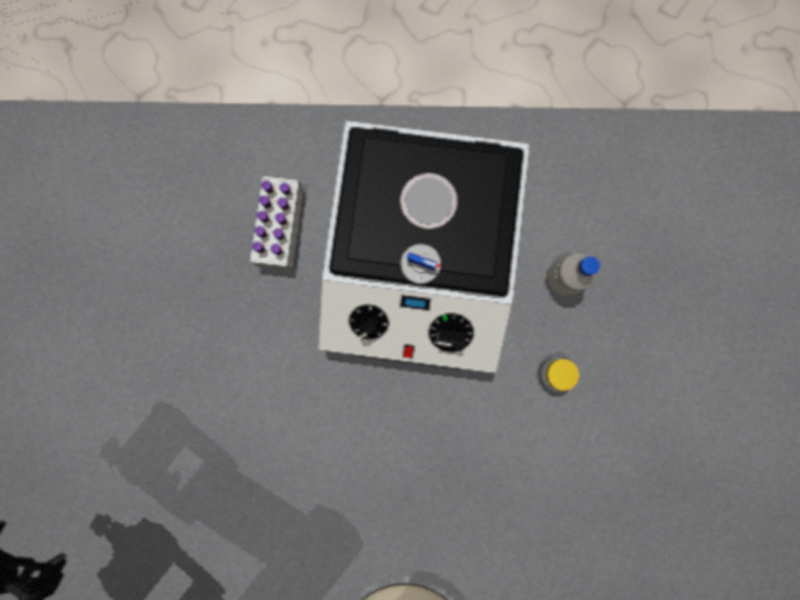

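Scene view: centrifuge centre about (350,380), knob (363,292). Top view (800x600): knob (422,262), speed dial (451,332), timer dial (368,321), red dot right of the knob. I'll zoom in on the panel.

```bash
python3 - <<'E'
import cv2,pickle
d=pickle.load(open("im0.pkl","rb"))
c=d["top"]["image"][145:245,203:336,::-1]
cv2.imwrite("pics/topc.png",cv2.resize(c,None,fx=6,fy=6,interpolation=cv2.INTER_CUBIC))
E
```

```text
(no output)
```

View pics/topc.png

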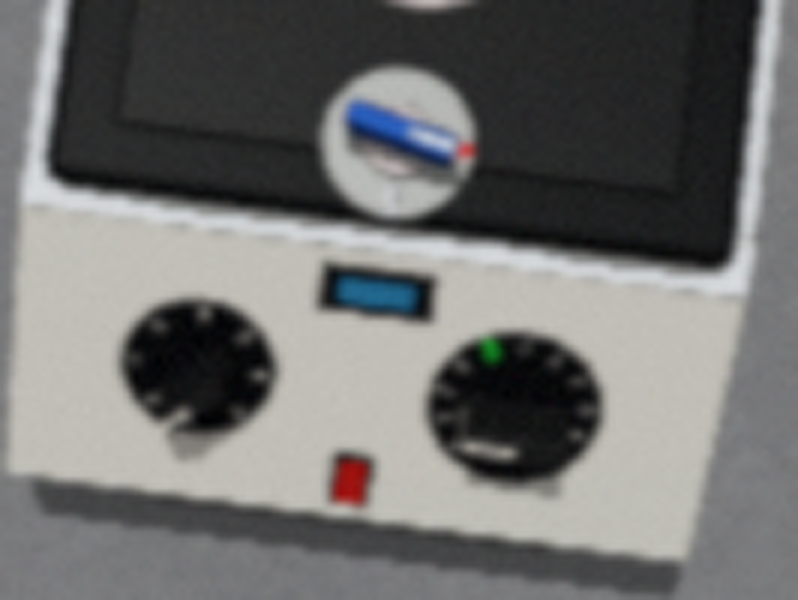

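Crop shows plate centre (398,142), the wing with its white end at (455,155) near the red dot, the green mark (491,350), the pointer line (460,447)–(517,453), and panel corners (10,475), (688,558), (27,203), (745,296). Next I'll fit the pose.

```bash
cat > h.py <<'E'
import numpy as np,pickle
from scipy.optimize import least_squares
from scipy.spatial.transform import Rotation as Ro
def proj(c,X):
    p=np.atleast_2d(X)@c["R"].T+c["t"]; f=192/np.tan(np.radians(c["fov_y"]/2))
    return p[:,:2]/p[:,2:]*f+[c["cx"],c["cy"]]
def crop(u): return (np.atleast_2d(u)+.5)/6-.5+[203,145]
def big(u): return (np.atleast_2d(u)+.5)/1.5625-.5
def pose(p): return Ro.from_euler("z",p[2]).as_matrix(),np.array([p[0],p[1],0])
def W(p,X): R,t=pose(p); return np.atleast_2d(X)@R.T+t
nrm=np.array([-.574,0,.819]); up=np.array([.819,0,.574])
E
cat > fit.py <<'E'
from h import *
d=pickle.load(open("im0.pkl","rb")); T,S=d["top"],d["scene"]
M=np.array([[-180,145,85],[-180,-145,85],[-73,145,160],[-73,-145,160],[-35,0,185]])/1000
P=crop([[10,475],[688,558],[27,203],[745,296],[398,142]])
Ms=np.array([[180,145,0],[180,-145,0]])/1000
Ps=big([[419,474],[256,457]])
dP=crop([[515,407],[200,367]])
def dial(a,off=0): return np.array([[-.1265,0,.1225]])+a[0]*up+np.array([[0,a[1]-.065,0],[0,a[1]+.065,0]])+off*nrm
def res(p):
    return np.r_[(proj(T,W(p,M))-P).ravel(),(proj(T,W(p,dial(p[3:])))-dP).ravel(),.5*(proj(S,W(p,Ms))-Ps).ravel()]
r=least_squares(res,[.6,0,0,0,0]); p=r.x
print("x y yaw",p[:2],np.degrees(p[2]),"s,yo",p[3:]); print(np.round(r.fun.reshape(-1,2),2))
np.save("p.npy",p)
K=W(p,[-.035,0,.212])[0]; D=W(p,dial(p[3:],.027))[0]; print("knob grip",K,"dial grip",D)
R,_=pose(p)
# angles
tip=crop([[458,156]]); f=lambda a:(proj(T,W(p,[-.035-.022*np.sin(a[0]),-.022*np.cos(a[0]),.219]))-tip).ravel()
a=least_squares(f,[.2]); print("knob angle",a.x,a.fun)
def dpt(a,r,h):
    g=a-2.356; return W(p,dial(p[3:])[0]+h*nrm+r*(np.cos(g)*up+np.sin(g)*np.array([0,-1,0])))
for nm,u,rr,h in(("tip",[458,447],.021,.034),("green",[491,350],.030,0.0)):
    q=least_squares(lambda a:(proj(T,dpt(a[0],rr,h))-crop([u])).ravel(),[1.])
    print(nm,q.x,q.fun)
print("pointer line ends at crop, axis vs tip", [(proj(T,dpt(q0,rr,.034))[0]-[203,145])*6 for q0,rr in((.4,0),(.4,.021),(.7,.021))])
print("wing centre pred crop",(proj(T,W(p,[-.035,0,.219]))[0]-[203,145])*6)
E
python3 fit.py
```

```text
x y yaw [ 0.66292338 -0.0187838 ] -6.674301499775012 s,yo [0.0009232  0.00393972]
[[-0.49  0.21]
 [ 0.39  1.42]
 [-0.74 -0.05]
 [ 1.22  0.32]
 [ 0.57  0.59]
 [ 0.12  0.14]
 [-0.12 -0.13]
 [ 3.17  4.42]
 [-1.5   1.25]]
knob grip [ 0.62816058 -0.01471592  0.212     ] dial grip [ 0.51554195 -0.06301439  0.14514292]
knob angle [0.32306378] [0.1564212  0.07589302]
tip [0.75871799] [0.88173239 0.11996659]
green [1.86001599] [-0.106962   -0.34542795]
pointer line ends at crop, axis vs tip [array([513.8545165 , 451.00299344]), array([462.03390158, 461.1617048 ]), array([460.52635168, 447.84144937])]
wing centre pred crop [402.9170616 128.2523533]
```

The fit agrees with the given dimensions: wing centre and green mark are within about 2 mm. The two bottom corners in the scene view are off by 3–4 px, so I'll check the yaw without them and compute the approach.

```bash
cat >> h.py <<'E'
def dial0(p): return np.array([-.1265,0,.1225])+p[3]*up+np.array([0,p[4]-.065,0])
def knobpose(p,a,lift=0):   # tool down, y across wing; TCP 8 mm ahead of grasp point
    R,_=pose(p); x=np.array([0,0,-1.]); y=R@[np.cos(a),-np.sin(a),0]
    return W(p,[-.035,0,.204+lift])[0],np.c_[x,y,np.cross(x,y)]
def dialpose(p,a,lift=0):
    R,_=pose(p); g=a-2.356; n=nrm/np.linalg.norm(nrm); x=R@-n; y0=np.sin(-g)*np.array([0,-1,0])*-1
    b=np.cos(g)*up+np.sin(g)*np.array([0,-1,0])      # bar direction
    y=R@np.cross(b,-n); y/=np.linalg.norm(y)
    if (R@up)@y<0 and abs(g)>.8: y=-y
    return W(p,dial0(p)+(.019+lift)*n)[0],np.c_[x,y,np.cross(x,y)]
def rel(s,P,R):
    C=np.array(s["tool_rot"]); r=Ro.from_matrix(C.T@R).as_rotvec()
    print("t",round(s["time_s"],2),"shift cm",np.round(C.T@(P-s["position"])*100,2),"turn",np.round(r,3),"F",np.round(s["ft_force"],1),"w",round(s["grip_width"],4),"q",np.round(s["q"]).astype(int))
E
sed -i 's/\.5\*(proj(S/.05*(proj(S/' fit.py; python3 fit.py|head -14; python3 - <<'E'
from h import *; from rig import env
p=np.load("p.npy"); s=env.observe()
rel(s,*knobpose(p,.323,.10)); rel(s,*dialpose(p,.76,.1)); print(dialpose(p,.76,.1),dialpose(p,1.885))
E
```

```text
x y yaw [ 0.66418673 -0.01776453] -6.3703309714858225 s,yo [-0.00038669  0.0034375 ]
[[-0.55  0.05]
 [ 0.39  0.66]
 [-1.04 -0.25]
 [ 0.98 -0.52]
 [ 0.22  0.06]
 [ 0.12 -0.01]
 [-0.12  0.02]
 [ 0.36  0.45]
 [-0.12  0.16]]
knob grip [ 0.62940284 -0.01388112  0.212     ] dial grip [ 0.51592013 -0.06315648  0.14439104]
knob angle [0.36166475] [-0.36271441 -0.19143785]
tip [0.74690148] [0.91392481 0.10659573]
green [1.86109184] [-0.14493587 -0.46103848]
t 0.1 shift cm [ -8.59 -28.87  57.29] turn [1.555e+00 1.000e-03 1.000e-03] F [ 0.4 -0.2 -1.2] w 0.0857 q [ 52  22  74   0  84 -12]
t 0.1 shift cm [ -0.15 -39.98  44.23] turn [ 1.168 -0.381  0.526] F [ 0.4 -0.2 -1.2] w 0.0857 q [ 52  22  74   0  84 -12]
(array([ 0.46344623, -0.0572981 ,  0.21972749]), array([[ 0.57038825,  0.81638461, -0.09040689],
       [-0.06368024, -0.06578359, -0.99579985],
       [-0.81890297,  0.57374967,  0.01446538]])) (array([ 0.52048506, -0.06366612,  0.1378372 ]), array([[ 0.57038825, -0.27039519,  0.77559247],
       [-0.06368024,  0.92686111,  0.36996394],
       [-0.81890297, -0.26041299,  0.51145186]]))
```

```bash
sed -i 's/y=R@np.cross(b,-n); y/y=-R@np.cross(b,-n); y/; /if (R@up)/d; s/; y0=.*$//' h.py; cat > k.py <<'E'
from h import *; from rig import env; import sys
p=np.load("p.npy"); f={"k":knobpose,"d":dialpose}[sys.argv[1]]
s=env.observe(); rel(s,*f(p,*map(float,sys.argv[2:])))
E
```

carry_out --motion '[[[-10, -4, 8, 0.1, 0, 0, 8.5], [-10, -7, 14, 0.2, 0, 0, 5], [-9.5, -9, 18, 0.3, 0, 0, 5], [-9, -11, 22, 0.42, 0, 0, 5], [-9, -13, 26, 0.54, 0, 0, 5]]]'

```text
time_s: 0.52
position: [0.3537, 0.3463, 0.2958]
tool_rot: [[0.001, 0.839, 0.545], [0.001, 0.545, -0.839], [-1.0, 0.001, 0.0]]
ft_force: [0.8, 1.1, -0.1]
grip_width: 0.05
```

```bash
python3 k.py k 0.345 0.1
```

```text
t 0.52 shift cm [-0.81  3.5  45.22] turn [ 1.032e+00 -1.000e-03 -1.000e-03] F [ 0.8  1.1 -0.1] w 0.05 q [31 13 74  0 93 -2]
```

carry_out --motion '[[[-0.8, 0.5, 4, 0.1, 0, 0, 4], [-0.8, 1, 8, 0.2, 0, 0, 4], [-0.8, 1.5, 12, 0.3, 0, 0, 4], [-0.8, 2, 16, 0.4, 0, 0, 4], [-0.8, 2, 20, 0.5, 0, 0, 4]]]'

```text
time_s: 0.93
position: [0.4806, 0.1898, 0.3026]
tool_rot: [[-0.001, 0.997, 0.076], [0.0, 0.076, -0.997], [-1.0, -0.001, -0.0]]
ft_force: [0.9, 0.6, -0.5]
grip_width: 0.0395
```

```bash
python3 k.py k 0.345 0.08
```

```text
t 0.93 shift cm [ 1.85 13.29 21.44] turn [0.532 0.    0.001] F [ 0.9  0.6 -0.5] w 0.0395 q [ 8 16 70  0 95  4]
```

carry_out --motion '[[[0, 2.2, 3.5, 0.1, 0, 0, 4], [0, 4.4, 7, 0.2, 0, 0, 4], [0, 6.6, 10.5, 0.3, 0, 0, 4], [0, 8.8, 14, 0.4, 0, 0, 4], [0, 11, 17.5, 0.5, 0, 0, 4]]]'

```text
time_s: 1.35
position: [0.6041, 0.0241, 0.3026]
tool_rot: [[-0.001, 0.911, -0.412], [0.0, -0.412, -0.911], [-1.0, -0.001, 0.0]]
ft_force: [-0.3, 1.2, 0.7]
grip_width: 0.04
```

```bash
python3 k.py k 0.345 0.06
```

```text
t 1.35 shift cm [3.86 3.87 2.42] turn [0.032 0.    0.001] F [-0.3  1.2  0.7] w 0.04 q [ -9  25  55   0 100  15]
```

carry_out --motion '[[[0.7, 2, 1.5, 0.02, 0, 0, 3], [1.5, 3.87, 2.42, 0.03, 0, 0, 3], [3.5, 3.87, 2.42, 0.03, 0, 0, 3], [3.8, 3.87, 2.42, 0.03, 0, 0, 3], [3.8, 3.87, 2.42, 0.03, 0, 0, 3]]]'

```text
time_s: 1.77
position: [0.6282, -0.0117, 0.2635]
tool_rot: [[-0.004, 0.901, -0.434], [0.001, -0.434, -0.901], [-1.0, -0.004, 0.001]]
ft_force: [-0.9, -0.2, 0.4]
grip_width: 0.0302
```

```bash
python3 k.py k 0.345 0.0; python3 - <<'E'
from rig import env; import cv2,pickle
d={n:env.get_image(n) for n in("scene","top")}; pickle.dump(d,open("im1.pkl","wb"))
a=d["scene"]["image"][130:230,190:290,::-1]; b=d["top"]["image"][125:225,220:320,::-1]
cv2.imwrite("pics/pre.png",cv2.resize(cv2.hconcat([a,b]),None,fx=4,fy=4,interpolation=cv2.INTER_CUBIC))
E
```

```text
t 1.77 shift cm [5.95 0.22 0.14] turn [0.007 0.001 0.004] F [-0.9 -0.2  0.4] w 0.0302 q [-12  29  55   0  96  14]
```

View pics/pre.png

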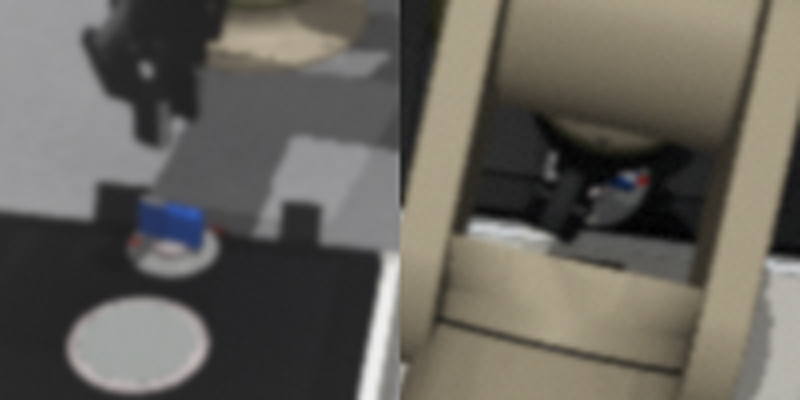

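The scene half shows the fingertips at (155,140), above the wing at (170,225). I'll compare both with their projections.

```bash
python3 - <<'E'
from h import *
d=pickle.load(open("im1.pkl","rb"));p=np.load("p.npy");S=d["scene"]
for n,X in(("tip",[.6282,-.0117,.2525]),("tipL",np.array([.6282,-.0117,.2525])+.0151*np.array([.9,-.434,0])),("tipR",np.array([.6282,-.0117,.2525])-.0151*np.array([.9,-.434,0])),("wing top",W(p,[-.035,0,.219])[0]),("plate",W(p,[-.035,0,.185])[0])):
    print(n,((proj(S,X)[0]-[190,130])+.5)*4)
E
```

```text
tip [171.03842706 163.19903309]
tipL [158.15717529 175.50625685]
tipR [183.65597634 151.14376043]
wing top [169.67599392 207.34121855]
plate [171.93408695 249.34808279]
```

```bash
python3 - <<'E'
from h import *; import cv2
d=pickle.load(open("im1.pkl","rb"))
a=d["scene"]["image"][120:195,200:275,::-1]; a=cv2.convertScaleAbs(a,alpha=1.8,beta=20)
cv2.imwrite("pics/pre2.png",cv2.resize(a,None,fx=8,fy=8,interpolation=cv2.INTER_CUBIC))
E
```

```text
(no output)
```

View pics/pre2.png

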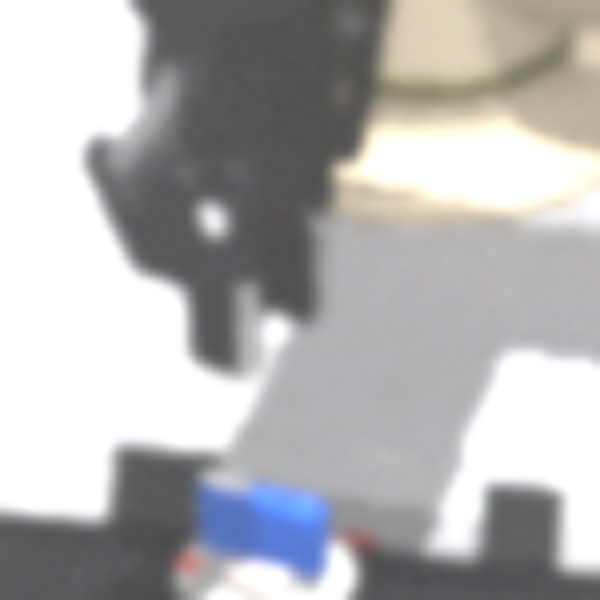

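carry_out --motion '[[[1, 0.2, 0.14, 0, 0, 0, 3], [2, 0.2, 0.14, 0, 0, 0, 3], [2.6, 0.2, 0.14, 0, 0, 0, 3], [2.6, 0.2, 0.14, 0, 0, 0, 3]]]'

```text
time_s: 2.2
position: [0.6293, -0.0137, 0.2371]
tool_rot: [[-0.003, 0.901, -0.434], [0.001, -0.434, -0.901], [-1.0, -0.003, 0.001]]
ft_force: [-0.5, -0.4, 0.2]
grip_width: 0.03
```

```bash
python3 k.py k 0.345 0.0; python3 - <<'E'
from h import *; from rig import env; import cv2
s=env.observe()["position"]
d={n:env.get_image(n) for n in("scene","top")}; pickle.dump(d,open("im2.pkl","wb"))
d0=pickle.load(open("im0.pkl","rb"))
print(proj(d["scene"],s-[0,0,.011])-[200,120], proj(d0["scene"],[.239,.495,.207])-[370,50])
a=d["scene"]["image"][120:195,200:275,::-1]; b=d0["scene"]["image"][50:125,370:445,::-1]
cv2.imwrite("pics/pre3.png",cv2.resize(cv2.hconcat([a,b]),(800,400),interpolation=cv2.INTER_CUBIC))
E
```

```text
t 2.2 shift cm [3.31 0.03 0.01] turn [0.007 0.001 0.003] F [-0.5 -0.4  0.2] w 0.03 q [-12  30  58   0  92  14]
[[31.87092132 59.08373231]] [[30.23430528 67.70442775]]
```

View pics/pre3.png

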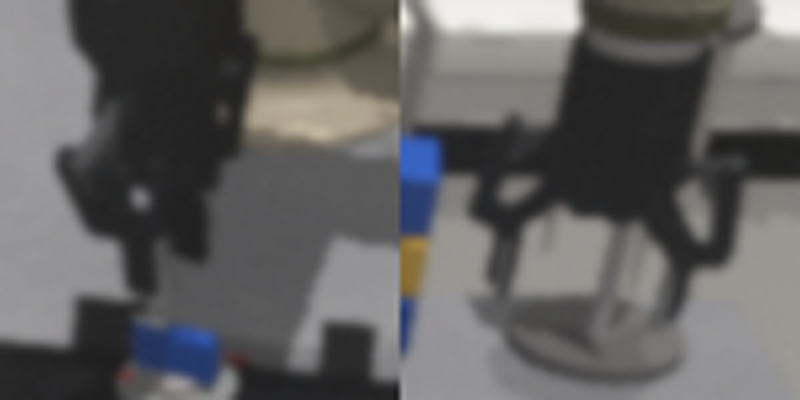

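```bash
python3 - <<'E'
from h import *; from rig import env
s=env.observe(); d0=pickle.load(open("im0.pkl","rb"));S=d0["scene"]
k=75/400
obs=np.array([[200+143*k,120+293*k],[200+190*k,120+260*k],[370+102*k,50+290*k],[370+277*k,50+318*k]])-.5
R0=np.array([[0,.43478,.90054],[0,.90054,-.43478],[-1,0,0]]);P0=np.array([.239,.4951,.2179])
def pts(o):
    r=[]
    for R,P,w,rt in((np.array(s["tool_rot"]),s["position"],.030,.0005),(R0,P0,.0857,.013)):
        sg=[1,-1] if w<.05 else [-1,1]
        for g in sg: r.append(P+R@np.array([.011-rt+o[0],g*(w/2+.007)+o[1],o[2]]))
    return proj(S,np.array(r))
print(np.round(obs-pts([0,0,0]),1))
r=least_squares(lambda o:(pts(o)-obs).ravel(),[0,0,0]);print(r.x,np.round(r.fun.reshape(-1,2),1))
E
```

```text
[[-0.8 -8.6]
 [-1.1 -5.8]
 [ 2.9 -6.9]
 [ 4.4 -8.4]]
[-0.02678283  0.00532635 -0.00213314] [[-0.2  1.3]
 [ 0.4 -1.5]
 [ 0.5 -0.5]
 [-0.4  0.8]]
```

The black finger ends appear about 27 mm behind the nominal fingertips, and the lateral offset is small. Going down and closing will settle it: the opening should stop near 10 mm.

carry_out --motion '[[[0.8, 0, 0, 0, 0, 0, 3], [1.6, 0, 0, 0, 0, 0, 3], [2.4, 0, 0, 0, 0, 0, 3], [3.1, 0, 0, 0, 0, 0, 3], [3.2, 0, 0, 0, 0, 0, 3]]]'

```text
time_s: 2.72
position: [0.6294, -0.0139, 0.205]
tool_rot: [[-0.003, 0.901, -0.434], [0.001, -0.434, -0.901], [-1.0, -0.003, 0.001]]
ft_force: [-0.0, 0.3, -1.2]
grip_width: 0.0301
```

carry_out --motion '[[[0, 0, 0, 0, 0, 0, 2], [0, 0, 0, 0, 0, 0, 1.5], [0, 0, 0, 0, 0, 0, 0.8], [0, 0, 0, 0, 0, 0, 0.6], [0, 0, 0, 0, 0, 0, 0.6]]]' --grip_force 30

```text
time_s: 3.13
position: [0.6301, -0.014, 0.2073]
tool_rot: [[0.001, 0.901, -0.434], [-0.0, -0.434, -0.901], [-1.0, 0.001, -0.0]]
ft_force: [-0.1, 0.4, -0.2]
grip_width: 0.0057
```

```bash
python3 k.py k 0.345 0.0; python3 - <<'E'
from rig import env
print(env.observe()["wrist_torque"])
E
```

```text
t 3.13 shift cm [ 0.33 -0.07  0.02] turn [ 0.007 -0.    -0.001] F [-0.1  0.4 -0.2] w 0.0057 q [-12  30  62   0  88  14]
[ 0.00778357  0.01489992 -0.03194108]
```

```bash
python3 - <<'E'
from h import *; from rig import env; import cv2
s=env.observe()["position"]
d={n:env.get_image(n) for n in("scene","top")}; pickle.dump(d,open("im3.pkl","wb"))
p=np.load("p.npy")
print((proj(d["scene"],np.array([s-[0,0,.011],W(p,[-.035,0,.219])[0]]))-[200,120])*8)
a=d["scene"]["image"][120:195,200:275,::-1]
cv2.imwrite("pics/g1.png",cv2.resize(cv2.convertScaleAbs(a,alpha=1.3,beta=10),(600,600),interpolation=cv2.INTER_CUBIC))
E
```

```text
[[257.7520359  548.5693112 ]
 [255.35198784 490.68243709]]
```

View pics/g1.png

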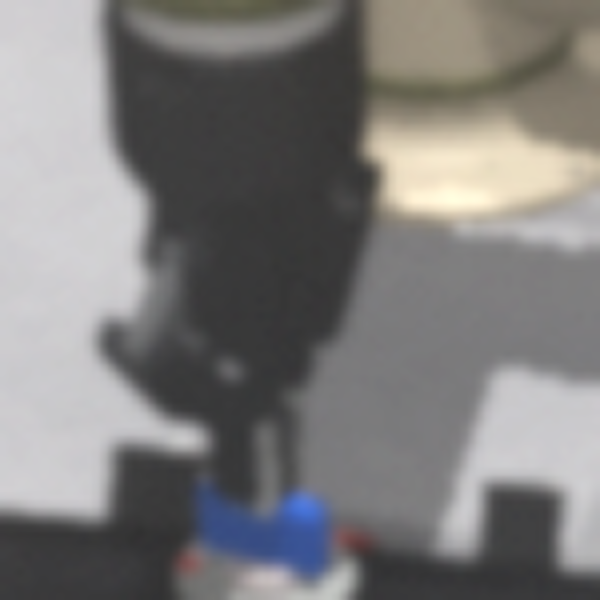

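The jaws closed to 5.7 mm over the wing's top: the real fingertips are at about z 0.22, roughly 25 mm short of nominal along the tool, and laterally centred. I'll reopen and go lower while watching the force.

carry_out --motion '[[[-0.3, 0, 0, 0, 0, 0, 3], [-0.3, 0, 0, 0, 0, 0, 3], [-0.3, 0, 0, 0, 0, 0, 3], [0.2, 0, 0, 0, 0, 0, 3], [0.6, 0, 0, 0, 0, 0, 3]]]'

```text
time_s: 3.65
position: [0.63, -0.014, 0.2005]
tool_rot: [[-0.0, 0.901, -0.434], [0.0, -0.434, -0.901], [-1.0, -0.0, 0.0]]
ft_force: [0.0, -0.1, -0.4]
grip_width: 0.03
```

carry_out --motion '[[[0.3, 0, 0, 0, 0, 0, 3], [0.6, 0, 0, 0, 0, 0, 3], [0.9, 0, 0, 0, 0, 0, 3], [0.9, 0, 0, 0, 0, 0, 3]]]'

```text
time_s: 3.98
position: [0.6298, -0.014, 0.1911]
tool_rot: [[-0.001, 0.901, -0.434], [0.0, -0.434, -0.901], [-1.0, -0.001, 0.0]]
ft_force: [0.7, 0.3, -0.4]
grip_width: 0.03
```

carry_out --motion '[[[0.3, 0, 0, 0, 0, 0, 3], [0.6, 0, 0, 0, 0, 0, 3], [0.9, 0, 0, 0, 0, 0, 3], [0.9, 0, 0, 0, 0, 0, 3]]]'

```text
time_s: 4.32
position: [0.6298, -0.014, 0.1822]
tool_rot: [[-0.001, 0.901, -0.434], [0.0, -0.434, -0.901], [-1.0, -0.001, 0.0]]
ft_force: [-0.2, 0.6, -0.4]
grip_width: 0.0299
```

carry_out --motion '[[[0, 0, 0, 0, 0, 0, 1.5], [0, 0, 0, 0, 0, 0, 0.8], [0, 0, 0, 0, 0, 0, 0.6], [0, 0, 0, 0, 0, 0, 0.6], [0, 0, 0, 0, 0, 0, 0.6]]]' --grip_force 30

```text
time_s: 4.73
position: [0.6282, -0.0125, 0.183]
tool_rot: [[-0.005, 0.901, -0.433], [0.002, -0.433, -0.901], [-1.0, -0.005, -0.0]]
ft_force: [-9.2, 4.4, 3.4]
grip_width: 0.0097
```

```bash
python3 - <<'E'
from h import *; from rig import env; import cv2
s=env.observe(); print(s["position"],s["ft_force"],s["wrist_torque"],s["grip_width"])
d={n:env.get_image(n) for n in("scene","top")}; pickle.dump(d,open("im4.pkl","wb"))
a=d["scene"]["image"][120:195,200:275,::-1]
cv2.imwrite("pics/g2.png",cv2.resize(cv2.convertScaleAbs(a,alpha=1.3,beta=10),(600,600),interpolation=cv2.INTER_CUBIC))
E
```

```text
[ 0.62817656 -0.01254609  0.18301371] [-9.23314391  4.41731084  3.40167197] [0.84599864 1.44398748 0.06073723] 0.009667770023892004
```

View pics/g2.png

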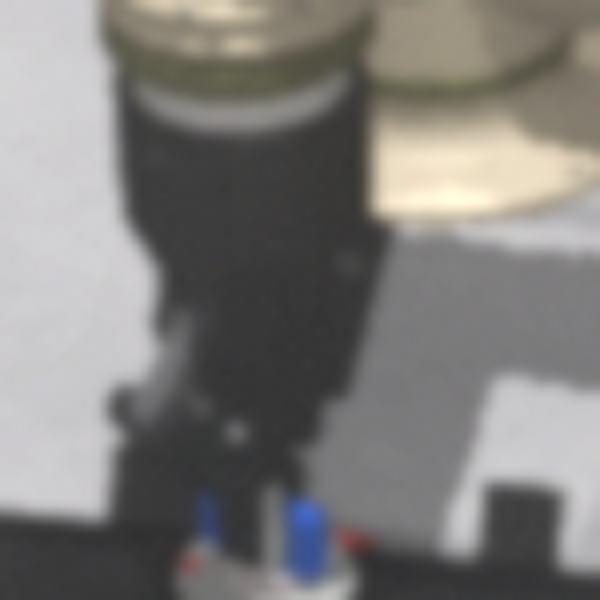

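Gripped: 9.7 mm, wing 10 mm thick. The side force shows the wing 2 mm off towards −tool y, so I'll shift by that and turn clockwise.

carry_out --motion '[[[0, -0.1, 0, 0, 0, 0, 0.6], [0, -0.2, 0, 0, 0, 0, 0.6], [0, -0.2, 0, 0.07, 0, 0, 0.6], [0, -0.2, 0, 0.14, 0, 0, 0.6], [0, -0.2, 0, 0.21, 0, 0, 0.6]]]' --grip_force 40

```text
time_s: 5.25
position: [0.6283, -0.0126, 0.1831]
tool_rot: [[0.0, 0.789, -0.615], [0.001, -0.615, -0.789], [-1.0, -0.0, -0.001]]
ft_force: [-0.2, 2.7, -0.2]
grip_width: 0.0093
```

carry_out --motion '[[[0, 0, 0, 0.08, 0, 0, 0.6], [0, 0, 0, 0.16, 0, 0, 0.6], [0, 0, 0, 0.24, 0, 0, 0.6], [0, 0, 0, 0.32, 0, 0, 0.6], [0, 0, 0, 0.4, 0, 0, 0.6]]]'

```text
time_s: 5.67
position: [0.6286, -0.013, 0.1831]
tool_rot: [[0.001, 0.486, -0.874], [0.0, -0.874, -0.487], [-1.0, 0.0, -0.001]]
ft_force: [1.0, 1.8, -0.4]
grip_width: 0.0093
```

```bash
python3 k.py k 1.57 -0.022; python3 -c "
from rig import env
print(env.observe()['wrist_torque'])"
```

```text
t 5.67 shift cm [ 0.11  0.12 -0.03] turn [ 0.618 -0.001 -0.   ] F [ 1.   1.8 -0.4] w 0.0093 q [-12  31  64   0  84  49]
[ 0.18585646 -0.17152752  0.04026548]
```

carry_out --motion '[[[0, 0, 0, 0.1, 0, 0, 0.6], [0, 0, 0, 0.2, 0, 0, 0.6], [0, 0, 0, 0.3, 0, 0, 0.6], [0, 0, 0, 0.4, 0, 0, 0.6], [0, 0, 0, 0.5, 0, 0, 0.6]]]'

```text
time_s: 6.08
position: [0.6287, -0.0136, 0.1831]
tool_rot: [[0.001, 0.007, -1.0], [-0.001, -1.0, -0.007], [-1.0, 0.001, -0.001]]
ft_force: [0.8, -1.3, -0.5]
grip_width: 0.0093
```

carry_out --motion '[[[0, 0, 0, 0.05, 0, 0, 0.6], [0, 0, 0, 0.1, 0, 0, 0.6], [0, 0, 0, 0.14, 0, 0, 0.6], [0, 0, 0, 0.14, 0, 0, 0.6]]]'

```text
time_s: 6.42
position: [0.6286, -0.0137, 0.1831]
tool_rot: [[0.001, -0.129, -0.992], [-0.001, -0.992, 0.129], [-1.0, 0.001, -0.001]]
ft_force: [1.5, -1.9, -0.5]
grip_width: 0.0093
```

```bash
python3 k.py k 1.57 -0.022; python3 -c "
from rig import env
print(env.observe()['wrist_torque'])"
```

```text
t 6.42 shift cm [ 0.11  0.01 -0.08] turn [-0.019 -0.001 -0.001] F [ 1.5 -1.9 -0.5] w 0.0093 q [-12  31  64   0  84  85]
[-0.33119551 -0.22840048  0.24174662]
```

carry_out --motion '[[[0, 0, 0, 0.03, 0, 0, 0.6], [0, 0, 0, 0.05, 0, 0, 0.6], [0, 0, 0, 0.05, 0, 0, 0.6]]]'

```text
time_s: 6.67
position: [0.6286, -0.0136, 0.1832]
tool_rot: [[0.001, -0.176, -0.984], [-0.001, -0.984, 0.176], [-1.0, 0.001, -0.001]]
ft_force: [2.6, -3.0, -1.0]
grip_width: 0.0094
```

```bash
python3 k.py k 1.57 -0.022; python3 -c "
from rig import env
print(env.observe()['wrist_torque'])"
```

```text
t 6.67 shift cm [ 0.12  0.02 -0.08] turn [-0.067 -0.001 -0.001] F [ 2.6 -3.  -1. ] w 0.0094 q [-12  31  64   0  84  88]
[-0.59132249 -0.27631351  1.00313818]
```

The torque rose to 1.0 N m with no further turn, so the knob is at its stop. I'll relieve it, open and lift.

carry_out --motion '[[[0, 0, 0, -0.05, 0, 0, 0.6], [0, 0, 0, -0.05, 0, 0, 2.5], [0, 0, 0, -0.05, 0, 0, 4], [0, 0, 0, -0.05, 0, 0, 4], [-1, 0, 0, -0.05, 0, 0, 4]]]'

```text
time_s: 7.08
position: [0.6273, -0.0128, 0.1915]
tool_rot: [[-0.004, -0.129, -0.992], [0.001, -0.992, 0.129], [-1.0, -0.001, 0.004]]
ft_force: [0.1, -0.1, -0.3]
grip_width: 0.0401
```

carry_out --motion '[[[-3, 0, 0, 0, 0, 0, 4], [-7, 0, 0, 0, 0, 0, 4], [-10, 0, 0, -0.1, 0, 0, 4], [-11, 0, 1, -0.2, 0, 0, 4], [-11, 0, 4, -0.3, 0, 0, 4]]]'

```text
time_s: 7.5
position: [0.5906, -0.0086, 0.3058]
tool_rot: [[0.006, 0.175, -0.985], [-0.001, -0.985, -0.175], [-1.0, 0.002, -0.006]]
ft_force: [0.7, 0.1, -0.5]
grip_width: 0.0403
```

```bash
python3 k.py d 0.75 0.12
```

```text
t 7.5 shift cm [ 6.89  2.23 14.51] turn [-1.276  0.38   0.527] F [ 0.7  0.1 -0.5] w 0.0403 q [-12  24  57   0  99  68]
```

carry_out --motion '[[[0, 0.4, 2.5, -0.107, 0.032, 0.044, 4], [0, 0.8, 5, -0.214, 0.064, 0.088, 4], [0, 1.2, 7.5, -0.321, 0.096, 0.132, 4], [0, 1.6, 10, -0.428, 0.128, 0.177, 4], [0, 2, 12.5, -0.535, 0.16, 0.221, 4]]]'

```text
time_s: 7.92
position: [0.4675, -0.0489, 0.3038]
tool_rot: [[0.237, 0.625, -0.743], [-0.13, -0.738, -0.662], [-0.963, 0.253, -0.094]]
ft_force: [-0.1, -0.9, 1.0]
grip_width: 0.0401
```

```bash
python3 k.py d 0.75 0.12
```

```text
t 7.92 shift cm [ 6.25 -2.16  2.26] turn [-0.739  0.223  0.308] F [-0.1 -0.9  1. ] w 0.0401 q [-19   4  86  -3  75  30]
```

carry_out --motion '[[[1, -0.4, 0.4, -0.107, 0.032, 0.044, 4], [2, -0.8, 0.8, -0.214, 0.064, 0.088, 4], [3, -1.2, 1.3, -0.321, 0.096, 0.132, 4], [4, -1.6, 1.7, -0.428, 0.128, 0.177, 4], [5, -2, 2.2, -0.535, 0.16, 0.221, 4]]]'

```text
time_s: 8.33
position: [0.4515, -0.0547, 0.249]
tool_rot: [[0.484, 0.825, -0.291], [-0.111, -0.271, -0.956], [-0.868, 0.495, -0.039]]
ft_force: [0.6, -0.1, 0.0]
grip_width: 0.0404
```

```bash
python3 k.py d 0.75 0.06
```

```text
t 8.33 shift cm [ 7.12 -0.06 -0.27] turn [-0.212  0.064  0.09 ] F [ 0.6 -0.1  0. ] w 0.0404 q [-26  -2 106   9  47 -12]
```

carry_out --motion '[[[1.5, 0, -0.1, -0.1, 0.03, 0.045, 4], [3.5, 0, -0.2, -0.212, 0.064, 0.09, 4], [5.5, -0.06, -0.27, -0.212, 0.064, 0.09, 4], [7.1, -0.06, -0.27, -0.212, 0.064, 0.09, 4], [7.1, -0.06, -0.27, -0.212, 0.064, 0.09, 4]]]'

```text
time_s: 8.75
position: [0.4863, -0.0602, 0.1847]
tool_rot: [[0.565, 0.821, -0.087], [-0.062, -0.063, -0.996], [-0.823, 0.568, 0.015]]
ft_force: [-0.7, 0.0, 0.3]
grip_width: 0.0403
```

```bash
python3 k.py d 0.75 0.0; python3 - <<'E'
from h import *; from rig import env; import cv2
s=env.observe(); P=s["position"];R=np.array(s["tool_rot"]); p=np.load("p.npy")
d={n:env.get_image(n) for n in("scene","top")}; pickle.dump(d,open("im5.pkl","wb"))
c=R[:,0]
for o in(.011,-.016):
  for g in(1,-1): print(o,g,((proj(d["top"],P+c*o+g*R[:,1]*.027)-[215,135])*5.97))
print((proj(d["top"],W(p,dial0(p)+.034*nrm))-[215,135])*5.97)
a=d["top"]["image"][135:235,215:315,::-1]; b=d["scene"]["image"][125:215,175:275,::-1]
cv2.imwrite("pics/d1.png",cv2.resize(cv2.convertScaleAbs(a,alpha=1.4,beta=10),(597,597),interpolation=cv2.INTER_CUBIC))
cv2.imwrite("pics/k1.png",cv2.resize(b,(600,540),interpolation=cv2.INTER_CUBIC))
E
```

```text
t 8.75 shift cm [ 5.81  0.16 -0.02] turn [-0.007 -0.001  0.007] F [-0.7  0.   0.3] w 0.0403 q [-28   6 112  24  31 -40]
0.011 1 [[449.4799168 496.9359018]]
0.011 -1 [[432.84308085 613.52740851]]
-0.016 1 [[450.66404119 536.26716415]]
-0.016 -1 [[433.53958596 654.90506946]]
[[439.88423115 507.5586959 ]]
```

View pics/d1.png

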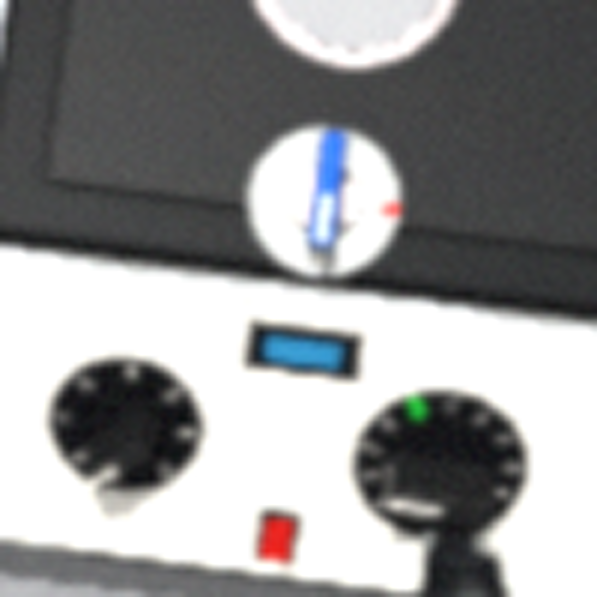

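View pics/k1.png

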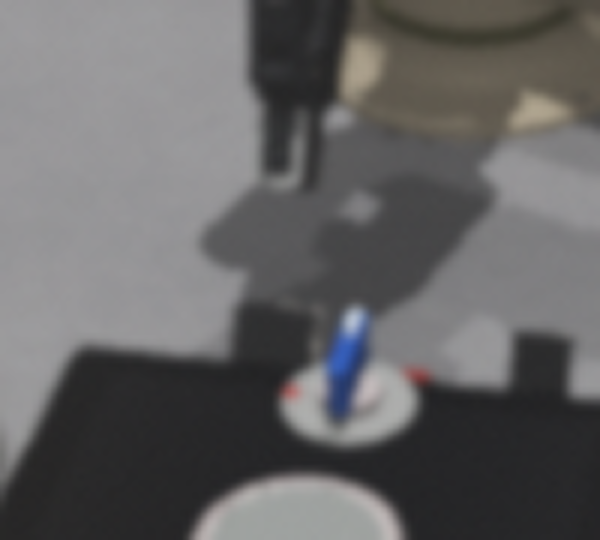

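Views: the wing's white end is at (320,240), facing front in line with the plate. The pointer on the dial hasn't moved. The upper finger tip is at about (460,537), matching a −27 mm offset along the tool. I'll approach the dial along its axis.

carry_out --motion '[[[1.5, 0.1, 0, 0, 0, 0, 4], [3, 0.16, 0, 0, 0, 0, 4], [4.5, 0.16, 0, 0, 0, 0, 4], [5.5, 0.16, 0, 0, 0, 0, 4], [5.5, 0.16, 0, 0, 0, 0, 4]]]'

```text
time_s: 9.27
position: [0.5193, -0.0636, 0.1421]
tool_rot: [[0.567, 0.819, -0.086], [-0.063, -0.061, -0.996], [-0.821, 0.57, 0.017]]
ft_force: [-0.3, -0.3, 0.3]
grip_width: 0.0398
```

carry_out --motion '[[[0.6, 0, 0, 0, 0, 0, 4], [1.2, 0, 0, 0, 0, 0, 4], [1.8, 0, 0, 0, 0, 0, 4], [2.1, 0, 0, 0, 0, 0, 4], [2.1, 0, 0, 0, 0, 0, 4]]]'

```text
time_s: 9.68
position: [0.5309, -0.0651, 0.1246]
tool_rot: [[0.567, 0.819, -0.086], [-0.063, -0.061, -0.996], [-0.821, 0.57, 0.017]]
ft_force: [0.5, -0.8, 0.2]
grip_width: 0.0402
```

carry_out --motion '[[[0, 0, 0, 0, 0, 0, 3], [0, 0, 0, 0, 0, 0, 2], [0, 0, 0, 0, 0, 0, 1.2], [0, 0, 0, 0, 0, 0, 0.9], [0, 0, 0, 0, 0, 0, 0.9]]]' --grip_force 25

```text
time_s: 10.1
position: [0.5284, -0.0646, 0.1236]
tool_rot: [[0.563, 0.822, -0.086], [-0.063, -0.061, -0.996], [-0.824, 0.567, 0.017]]
ft_force: [-14.1, -5.0, -0.1]
grip_width: 0.0124
```

```bash
python3 k.py d 0.75 -0.022; python3 -c "
from rig import env
s=env.observe();print(s['wrist_torque'],s['tool_rot'].T@s['ft_force'])"
```

```text
t 10.1 shift cm [ 0.58  0.17 -0.  ] turn [-0.005 -0.001  0.009] F [-14.1  -5.   -0.1] w 0.0124 q [-25  16 112  31  21 -47]
[-0.63103558  2.05855424 -0.55734405] [ -7.55535321 -11.32687824   6.19156015]
```

Gripped: 12.4 mm, bar 13 mm. I'll shift −0.2 cm in y again to relieve the side force, then turn about 1.0 of the 1.135 rad and check.

carry_out --motion '[[[0, -0.1, 0, 0, 0, 0, 0.9], [0, -0.2, 0, 0, 0, 0, 0.9], [0, -0.2, 0, 0.07, 0, 0, 0.9], [0, -0.2, 0, 0.14, 0, 0, 0.9], [0, -0.2, 0, 0.21, 0, 0, 0.9]]]'

```text
time_s: 10.52
position: [0.5282, -0.0647, 0.1235]
tool_rot: [[0.566, 0.783, -0.258], [-0.063, -0.271, -0.961], [-0.822, 0.56, -0.104]]
ft_force: [-6.5, -1.7, -0.1]
grip_width: 0.0125
```

carry_out --motion '[[[0, 0, 0, 0.08, 0, 0, 0.9], [0, 0, 0, 0.16, 0, 0, 0.9], [0, 0, 0, 0.24, 0, 0, 0.9], [0, 0, 0, 0.32, 0, 0, 0.9], [0, 0, 0, 0.4, 0, 0, 0.9]]]'

```text
time_s: 10.93
position: [0.5281, -0.0646, 0.1234]
tool_rot: [[0.566, 0.621, -0.543], [-0.063, -0.624, -0.779], [-0.822, 0.475, -0.314]]
ft_force: [-6.9, -2.4, -0.1]
grip_width: 0.0121
```

```bash
python3 k.py d 1.885 -0.022; python3 -c "
from rig import env
s=env.observe();print(s['tool_rot'].T@s['wrist_torque'],s['tool_rot'].T@s['ft_force'])"
```

```text
t 10.93 shift cm [ 0.58  0.16 -0.12] turn [0.516 0.004 0.004] F [-6.9 -2.4 -0.1] w 0.0121 q [-25  16 113  31  21 -12]
[-0.02529522 -0.75700008 -0.64447164] [-3.67638338 -2.83548371  5.59043729]
```

carry_out --motion '[[[0, 0, 0, 0.1, 0, 0, 0.9], [0, 0, 0, 0.2, 0, 0, 0.9], [0, 0, 0, 0.3, 0, 0, 0.9], [0, 0, 0, 0.4, 0, 0, 0.9], [0, 0, 0, 0.46, 0, 0, 0.9]]]'

```text
time_s: 11.35
position: [0.528, -0.0644, 0.1234]
tool_rot: [[0.566, 0.315, -0.762], [-0.063, -0.905, -0.42], [-0.822, 0.285, -0.492]]
ft_force: [-6.5, -1.0, 0.4]
grip_width: 0.0121
```

carry_out --motion '[[[0, 0, 0, 0.03, 0, 0, 0.9], [0, 0, 0, 0.05, 0, 0, 0.9], [0, 0, 0, 0.05, 0, 0, 0.9]]]'

```text
time_s: 11.6
position: [0.528, -0.0644, 0.1233]
tool_rot: [[0.565, 0.279, -0.776], [-0.063, -0.924, -0.378], [-0.822, 0.262, -0.505]]
ft_force: [-6.9, -0.6, -0.6]
grip_width: 0.0124
```

```bash
python3 k.py d 1.885 -0.022; python3 -c "
from rig import env
s=env.observe();print(s['tool_rot'].T@s['wrist_torque'],s['tool_rot'].T@s['ft_force'])"
```

```text
t 11.6 shift cm [ 0.58  0.11 -0.19] turn [0.009 0.005 0.003] F [-6.9 -0.6 -0.6] w 0.0124 q [-25  16 113  31  21  17]
[-0.02397304 -0.96144588 -0.27871661] [-3.40791303 -1.527967    5.89305191]
```

carry_out --motion '[[[0, 0, 0, 0.01, 0, 0, 0.9], [0, 0, 0, 0.01, 0, 0, 2], [0, 0, 0, 0.01, 0, 0, 4], [0, 0, 0, 0.01, 0, 0, 4], [-1, 0, 0, 0.01, 0, 0, 4]]]'

```text
time_s: 12.02
position: [0.5236, -0.0644, 0.1315]
tool_rot: [[0.566, 0.272, -0.778], [-0.063, -0.927, -0.37], [-0.822, 0.258, -0.508]]
ft_force: [0.1, 0.3, -0.4]
grip_width: 0.0399
```

carry_out --motion '[[[-3, 0, 0, 0, 0, 0, 4], [-6, 0, 0, 0, 0, 0, 4], [-9, 0, 0, 0, 0, 0, 4], [-12, 0, 0, 0, 0, 0, 4], [-12, 0, 0, 0, 0, 0, 4]]]'

```text
time_s: 12.43
position: [0.4543, -0.0567, 0.2356]
tool_rot: [[0.573, 0.269, -0.774], [-0.068, -0.926, -0.372], [-0.817, 0.265, -0.512]]
ft_force: [0.4, -0.8, 0.5]
grip_width: 0.0401
```

```bash
python3 - <<'E'
from h import *; from rig import env; import cv2
d={n:env.get_image(n) for n in("scene","top")}; pickle.dump(d,open("im6.pkl","wb"))
c=d["top"]["image"][145:245,203:336,::-1]
cv2.imwrite("pics/fin.png",cv2.resize(c,None,fx=6,fy=6,interpolation=cv2.INTER_CUBIC))
E
```

```text
(no output)
```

View pics/fin.png

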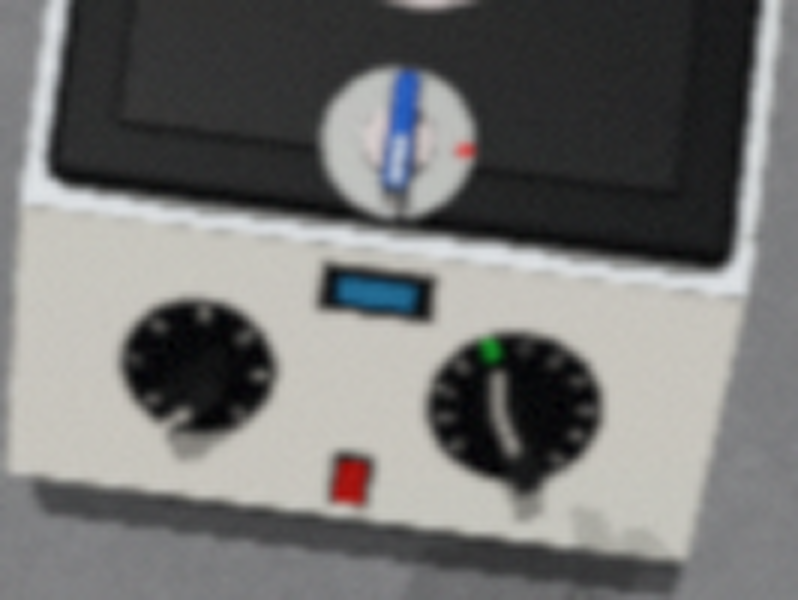

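The pointer line runs from (517,455) to (497,372), towards the green mark at (491,350). The wing is at its locked line and the timer is unchanged. I'll measure both angles and check that the other objects haven't moved.

```bash
python3 - <<'E'
from h import *
p=np.load("p.npy");d=pickle.load(open("im6.pkl","rb"));d0=pickle.load(open("im0.pkl","rb"));T=d["top"]
def dpt(a,r,h):
    g=a-2.356; return W(p,dial0(p)+h*nrm+r*(np.cos(g)*up+np.sin(g)*np.array([0,-1,0])))
for u in([497,371],[498,375]):
    q=least_squares(lambda a:(proj(T,dpt(a[0],.021,.034))-crop([u])).ravel(),[1.5]);print("dial",q.x,q.fun)
for a in(1.8,1.885,1.97):print(a,(proj(T,dpt(a,.021,.034))[0]-[203,145])*6)
q=least_squares(lambda a:(proj(T,W(p,[-.035-.022*np.sin(a[0]),-.022*np.cos(a[0]),.219]))-crop([[394,189]])).ravel(),[1.4]);print("knob",q.x,q.fun)
df=np.abs(d["top"]["image"].astype(int)-d0["top"]["image"]).max(2)
for n,(r,c) in dict(rack=((105,180),(155,200)),bottle=((155,200),(345,390)),jar=((222,258),(340,378)),timer=((190,225),(218,252)),lid=((75,150),(215,340))).items(): print(n,df[r[0]:r[1],c[0]:c[1]].max())
E
```

```text
dial [1.98084866] [1.22663774 6.24592213]
dial [1.98343306] [1.08261155 5.57483368]
1.8 [492.61886243 408.55692281]
1.885 [496.89005081 407.16756026]
1.97 [501.29053472 406.09014198]
knob [1.59679273] [ 0.08929257 -0.59156507]
rack 11
bottle 11
jar 11
timer 11
lid 12
```

The line bends at (497,408), where it turns down the bar's end face. That is exactly the predicted tip for 1.885 rad at (497,407). The neighbouring objects are unchanged, so I'm handing in.

```bash
python3 -c "
from rig import env
print(env.close_job())"
```

```text
the job is handed in; nothing more can be done
None
```

The job is done and handed in at about 12.5 s of the 48 s allowed. The lid was locked first, then the speed dial was set.

- **Wing knob:** I turned it clockwise until it stopped; the torque rose to 1.0 N m. In the last picture its white end faces front, measured at 1.60 rad against 1.57.
- **Speed dial:** I turned it from about 0.75 rad to the green mark. The tool stood within 0.01 rad of 1.885 at release. In the last picture the pointer's bend is 1 px (in the enlarged picture) from where it should be at 1.885.
- **Left alone:** The timer, rack, bottle and jar look the same in the top view before and after, and so does the part of the lid I compared (behind the knob). The arm ended 12 cm clear of the dial with the gripper open.

Three checks disagreed along the way:
- **Missed first grip:** My first close on the wing missed over its top. The fingertips were about 27 mm short of nominal along the tool, so I corrected for that in both grasps.
- **Dial reading:** An automatic dial reading gave 1.98 rad with a poor fit. I had picked the end of the line where it runs down the bar's end face, so I relied on the bend instead.
- **Base corners:** Two corners of the centrifuge's base in the scene view were 3–4 px off the first pose fit, so I gave them little weight.

I viewed 11 pictures, one over the budget.

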